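# Refill the bracket feeder and hold its cover open for a check

### The arm

A 7-joint arm with a two-finger parallel gripper is mounted at the origin on a cart in front of the work surface, level with it; the furniture and walls round the work are solid. World frame = base frame: x ahead of the robot, y to its left, z up, the work surface at z = 0. Lengths are in m, angles in rad, forces in N, time in s.
With the tool pointing down it reaches from about 0.35 to 0.775 m from the base axis. Payload 3.1 kg.
Tool frame: the origin (TCP) lies at the very end of the fingers, on their centre line; the grasp point (between the pads) lies 19 mm behind it (robot.pinch_z is the distance from the TCP to the grasp point, in m); z points along the fingers, y is the line along which they close (so a half turn about z gives the same grasp; the last joint's range is limited). The gripper opens to 85 mm and grips with 20 to 120 N. Pads are 22 mm wide; open, the fingers measure 114 mm over their backs; the gripper's body (76 mm by 85 mm) begins 54 mm behind the grasp point. The pads swing forward as they close: fully open they stand 13 mm farther back than shut.
Start: joints at [-1.21, 0.311, 0.014, 1.512, -0.004, 1.319, -0.027], TCP at [0.216, 0.506, 0.204] pointing down, gripper open.
Joint ranges: [-2.7, 2.7], [-0.3, 1.91], [-1.27, 1.3], [0.12, 2.57], [-1.44, 4.58], [0.2, 2.03], [-3.05, 3.05]. Speed limits (rad/s): [2.79, 2.79, 3.14, 3.14, 3.14, 3.14, 3.14].

### API

Orientations are given as a rotation vector (axis times angle).
In Python, from workcell import robot gives the robot as it stands. Calls block until the motion is done:
- robot.move_ptp(position, orientation): joint-space move of the TCP to a pose.
- robot.movel(position, ori=None, rate=0.15, until_force=None): straight line of the TCP; ori=None keeps the orientation; rate is the mean speed in m/s. With until_force (N) it stops when the force on the tool has changed by that much, and returns True; else False.
- robot.set_joints(angles): joint-space move.
- robot.set_gripper(opening, effort=None): finger opening in m; effort is the grip in N (None keeps the last); returns when the fingers have stopped.
- robot.pause(seconds).
- robot.inverse_kinematics(position, orientation): joint angles nearest the present ones, or None.
- robot.get_state(): the state.
- robot.capture(name): name is "scene" or "top" or "wrist"; returns a dict with "img" (420x560x3 uint8, red, green, blue), "fx", "fy", "cx", "cy" (pixels), "origin" and "rotation" of the camera in the world. Camera axes: x right, y up, looking along -z (the intrinsics and any distortion apply to the point x, -y, -z); pixel columns grow to the right and rows downward; lengths in m; the calibration is good to about 2 mm. A picture is of the moment at which its call begins. There is no depth.
A pose or a line that the arm cannot do raises robot.MotionError and nothing moves.
- robot.finish_job(): hands the job in; it is judged then, once.
The state is a dict: "time_s": time; "joints": joint angles; "qvel": joint speeds; "joint_efforts": joint torques, N m; "tool_pos": TCP position; "eef_rot": TCP orientation; "contact_force": force on the tool from outside, world axes, zero at the start; "torque": the same for the moment, N m; "gripper_width": finger opening in m; "grasp_force": force on a finger pad.
Only numpy, scipy, OpenCV 4.12 (cv2) and the standard library are available. Lean on these libraries where they do the work, as an engineer would, in place of code of your own. Each camera call takes 0.05 s, during which the arm holds its last target. There are 200 camera calls.

### The job

Refill the bracket feeder: with its cover still shut, pick up the scoop (it has an upright black grip), tip all three corner brackets into the loading hopper so that they slide down into the feeder's trough, and set the empty scoop back down flat on the bench. Then lift the hinged cover, which has a black handle bar, and hold it still, 50 degrees open, so that I can look in and check the trough; it falls shut if let go, so finish while you are still holding it. Leave the canister, the tape roll and the blue case where they are.

Things in the scene. Friction and masses are not known exactly. Their poses are not given: they have to be found in the camera images.
- feeder: bracket feeder, fixed (place and yaw vary): white housing 190 (x) x 190 (y) x 135 mm high, blue trough inside, aluminium loading hopper on its left (+y) side reaching 125 mm out, control panel and a low pick-out tray (42 mm out, 30 mm high) on its front (-x). Origin on the bench under the housing's centre; x to the rear, y left to the hopper, z up
- hopper_mouth (a point): centre of the hopper's open mouth, level with its rim 177 mm above the bench. Inside 154 mm along the feeder's x, 112 mm along its y. A chute below slopes 45 degrees down towards the feeder's -y, through an opening in the housing wall, into the trough; parts tipped in slide through by themselves. Axes as the feeder's
- trough (a point): middle of the trough's floor, 14 mm above the bench; the trough is 180 mm along the feeder's x and y; the chute ends above its +y edge. Axes as the feeder's
- cover (a joint): angle of the cover, rad: 0 shut, grows as its front edge is lifted, stops at 1.40; 50 degrees is 0.873. Blue frame 196 x 196 x 11 mm with a clear pane, about 0.35 kg, hinged along the housing's top rear edge; no stay or spring, it falls shut from every angle
- cover_hinge (a point): middle of the cover's hinge line, on the top rear edge of the housing, 135 mm above the bench; the line runs along the feeder's y.
- cover_handle (a point): middle of the cover's handle: round black bar, 12 mm thick, 100 mm long along the feeder's y, an arm at each end. Shut, it lies 241 mm in front of the hinge line and 28 mm above it (163 mm above the bench), 45 mm in front of the cover's edge, with free air below down to the pick-out tray. Moves and turns with the cover
- scoop: sheet-steel parts scoop, loose, about 0.22 kg: floor 110 (x) x 130 (y) x 3 mm, side walls 40 mm high falling to 25 mm at the spout, open at its -y end (the spout), back wall at its +y end with an upright black grip above. Origin on its underside at the centre of the floor; z up
- scoop_grip (a point): where to pinch the scoop: the grip is a black block 70 mm along the scoop's x, 12 mm thick along its y, from 50 to 100 mm above the underside; this point is in its middle plane, 80 mm above the underside, 63.5 mm from the scoop's origin along +y. Axes as the scoop's
- scoop_lip (a point): middle of the open edge of the scoop's floor (the spout), 65 mm from its origin along -y. Axes as the scoop's. Parts slide off when the floor is tipped 45 to 55 degrees.
- bracket_a: die-cast grey corner bracket, 36 x 36 x 36 mm, 55 g, lying in the scoop at the start; origin at the centre of its foot's underside
- bracket_b: second corner bracket, same as bracket_a
- bracket_c: third corner bracket, same as bracket_a
- canister: bystander: small metal canister, 45 mm across, 86 mm high, standing; origin under its centre
- tape: bystander: roll of beige tape, 94 mm across, 48 mm high, lying flat; origin under its centre
- case: bystander: small blue case 68 x 120 x 34 mm; origin under its centre

How it is judged:
By the outcome, as a careful person would: the job done as asked, in the order asked, and still so for the second after the job is handed in, while the arm keeps its last pose, push and grip.
It also fails if it takes over 70 s, if anything falls off the work surface, if the arm or the gripper's body presses on something with over 40 N, if the wrist force passes 120 N, or if a joint passes its speed limit or range.

## Working session

There is one attempt and no reset: what is moved stays moved. The work goes in short steps, each a Python script; the robot and the scene stay as the last script left them, time stands still between calls to the robot, and variables do not carry over. Pictures are saved under pics/ and viewed, at most 10 in all, crops included, and the job is handed in when it is done.

```bash
ls; mkdir -p pics; python3 - <<'E'
from workcell import robot
import cv2,numpy as np,pickle
d={}
for n in("scene","top"):
    c=robot.capture(n);d[n]=c
    cv2.imwrite(f"pics/{n}0.png",c["img"][:,:,::-1])
    print(n,{k:v for k,v in c.items() if k!="img"})
pickle.dump(d,open("cap0.pkl","wb"))
print(robot.get_state(),robot.pinch_z)
E
```

```text
pics
scene {'fx': 384.47938964425686, 'fy': 384.47938964425686, 'cx': 277.8184552610021, 'cy': 210.33510983447752, 'origin': array([0.21460238, 0.78615894, 0.75017513]), 'rotation': array([ 0.29622773, -1.02104423, -2.35853674])}
top {'fx': 430.29962897692275, 'fy': 430.29962897692275, 'cx': 290.8857282841615, 'cy': 208.99812108684384, 'origin': array([0.42215868, 0.21587677, 1.06889103]), 'rotation': array([ 0.13940193, -0.09894554, -1.58293151])}
{'time_s': 0.1, 'joints': array([-1.20973176,  0.31166878,  0.01398922,  1.51289856, -0.00441507,
        1.31919117, -0.02720008]), 'qvel': array([ 3.49813693e-04, -2.74484177e-03, -5.35884213e-04, -3.69854144e-03,
       -3.26976704e-06, -8.15099034e-04,  4.04302797e-05]), 'joint_efforts': array([ 6.18347240e-04, -3.80853403e+01,  1.46663804e-01, -2.31240588e+01,
        1.24038372e-02,  8.08869197e-03, -1.30903697e-05]), 'tool_pos': array([0.21528424, 0.50534453, 0.20331632]), 'eef_rot': array([-0.62820498, -3.07777947,  0.00330674]), 'contact_force': array([-0.05689878, -0.6840583 , -0.21363473]), 'torque': array([-0.00572815, -0.01864614,  0.0137629 ]), 'grasp_force': 0.0, 'gripper_width': 0.08564401151585918} 0.0187
```

View pics/scene0.png

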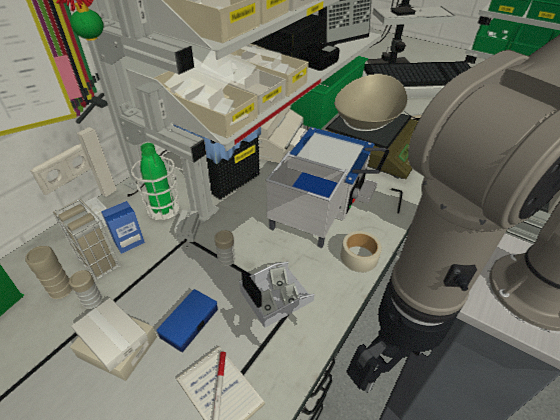

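View pics/top0.png

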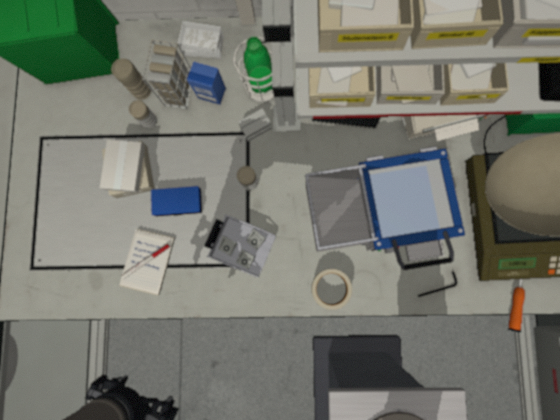

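The scene view shows the feeder at (310,180), the scoop with its black grip at (253,288), the canister at (225,245), the tape at (360,250) and the case at (187,318). The top view shows the cover at (413,200), the hopper at (340,208), the scoop at (240,245) with its grip at (214,234), and the handle at (425,262). Next I measure these.

```bash
cat > h.py <<'E'
import numpy as np,cv2,pickle
from scipy.spatial.transform import Rotation as R
def ray(c,u,v):
    d=np.array([(u-c["cx"])/c["fx"],-(v-c["cy"])/c["fy"],-1.]);return R.from_rotvec(c["rotation"]).apply(d)
def onz(c,u,v,z):
    d=ray(c,u,v);o=c["origin"];return o+d*(z-o[2])/d[2]
def proj(c,p):
    q=R.from_rotvec(c["rotation"]).inv().apply(np.asarray(p)-c["origin"]);return np.array([c["cx"]-c["fx"]*q[...,0]/q[...,2],c["cy"]+c["fy"]*q[...,1]/q[...,2]]).T
E
python3 - <<'E'
from h import *
d=pickle.load(open("cap0.pkl","rb"));c=d["top"];im=c["img"]
hsv=cv2.cvtColor(im,cv2.COLOR_RGB2HSV)
def comp(m,roi):
    x0,y0,x1,y1=roi;k=np.zeros(m.shape,np.uint8);k[y0:y1,x0:x1]=m[y0:y1,x0:x1]
    cs,_=cv2.findContours(k,cv2.RETR_EXTERNAL,cv2.CHAIN_APPROX_NONE);return max(cs,key=cv2.contourArea)
blue=cv2.inRange(hsv,(100,120,60),(130,255,255))
cc=comp(blue,(355,140,475,260));r=cv2.minAreaRect(cc);b=cv2.boxPoints(r);print("cover px",r)
w=np.array([onz(c,*p,0.146) for p in b]);print(w.round(4),w.mean(0))
for i in range(4): e=w[(i+1)%4]-w[i];print(np.linalg.norm(e),np.degrees(np.arctan2(e[1],e[0])))
blk=cv2.inRange(hsv,(0,0,0),(180,255,60))
g=comp(blk,(200,210,232,260));print("grip",cv2.minAreaRect(g),onz(c,*cv2.minAreaRect(g)[0],.1))
k=comp(blue,(140,180,210,225));print("case",onz(c,*cv2.minAreaRect(k)[0],.034),cv2.minAreaRect(k))
for n,u,v,z in(("can",247,175,.086),("tape",332,289,.048),("edge",300,318,0),("shelf edge",330,113,.3)):print(n,onz(c,u,v,z))
cr=cv2.resize(im[140:300,195:475],None,fx=2.8,fy=2.8,interpolation=cv2.INTER_CUBIC);cv2.imwrite("pics/crop1.png",cr[:,:,::-1])
s=d["scene"]["img"][150:335,215:410];cv2.imwrite("pics/crop2.png",cv2.resize(s,None,fx=3,fy=3,interpolation=cv2.INTER_CUBIC)[:,:,::-1])
E
```

```text
cover px ((411.83782958984375, 198.52703857421875), (88.4466552734375, 89.9262466430664), 80.53767395019531)
[[ 0.6643  0.0849  0.146 ]
 [ 0.6937 -0.1103  0.146 ]
 [ 0.5013 -0.1278  0.146 ]
 [ 0.4728  0.0613  0.146 ]] [ 0.58302614 -0.02297557  0.146     ]
0.1974465384356909 -81.44341585631831
0.1931730606977413 -174.79644565609047
0.1912882728049233 98.57630093016849
0.1929766623286764 7.030301469386113
grip ((214.2586212158203, 233.89654541015625), (9.060144424438477, 28.49349594116211), 23.198591232299805) [0.51615173 0.41453867 0.1       ]
case [0.60618971 0.52502802 0.034     ] ((175.47207641601562, 200.60914611816406), (25.648937225341797, 48.59048843383789), 85.91438293457031)
can [0.65487465 0.34207036 0.086     ]
tape [0.38806687 0.14789674 0.048     ]
edge [0.31845726 0.2238551  0.        ]
shelf edge [0.71967866 0.15939133 0.3       ]
```

View pics/crop1.png

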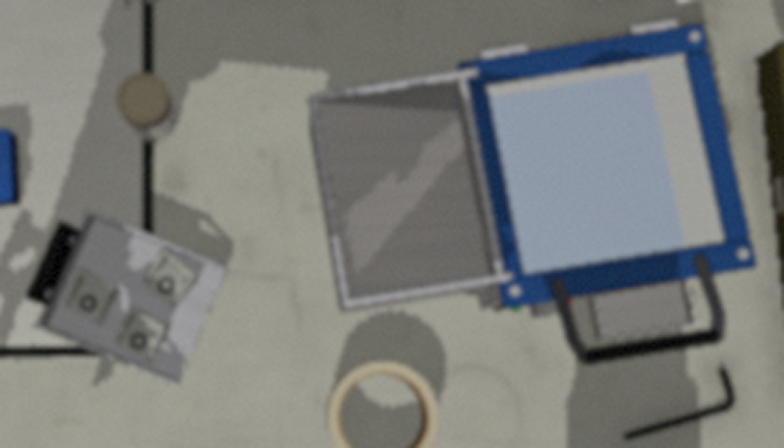

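View pics/crop2.png

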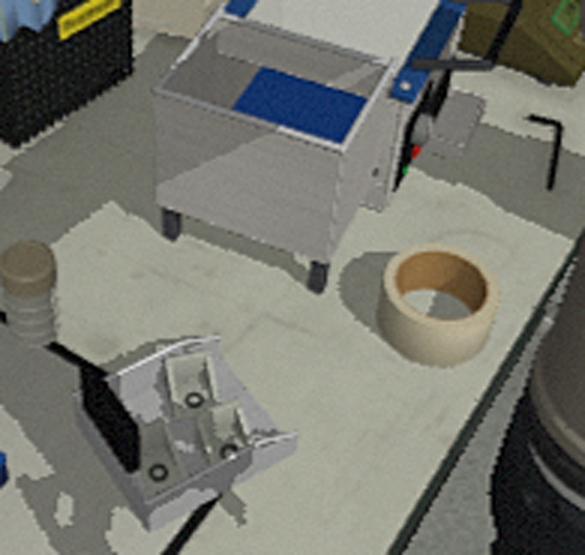

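The crops show the hopper rim's left edge running (312,97)-(345,308) and the handle bar (585,355)-(720,335). The scoop's grip is at its upper left, with its spout towards the lower right. Three brackets lie flat in it.

```bash
python3 - <<'E'
from h import *
from scipy.optimize import least_squares
d=pickle.load(open("cap0.pkl","rb"));c=d["top"];s=d["scene"]
T=lambda u,v:(u/2.8+195,v/2.8+140); S=lambda u,v:(u/3+215,v/3+150)
pts=[((508,308),(-.098,.098,.146)),((752,265),(-.098,-.098,.146)),((703,24),(.098,-.098,.146)),((460,62),(.098,.098,.146)),
 ((587,355),(-.146,.05,.163)),((720,336),(-.146,-.05,.163)),((312,97),(.079,.220,.177)),((345,308),(-.079,.220,.177))]
px=np.array([T(*p[0]) for p in pts]);M=np.array([p[1] for p in pts])
def W(q,M=M): return R.from_euler('z',q[2]).apply(M)+[q[0],q[1],0]
r=least_squares(lambda q:(proj(c,W(q))-px).ravel(),[.58,-.02,.12],loss='soft_l1')
print(r.x,np.degrees(r.x[2]));print((proj(c,W(r.x))-px).round(1))
sp=[((155,93),(.079,.220,.177)),((345,150),(-.079,.22,.177))]
print((proj(s,W(r.x,np.array([p[1] for p in sp])))-np.array([S(*p[0]) for p in sp])).round(1))
for n,p in(("mouth",(0,.161,.177)),("handle",(-.146,0,.163)),("hinge",(.095,0,.135))):print(n,W(r.x,np.array([p]))[0].round(4))
for u,v in((90,215),(45,325)):print("back",onz(c,*T(u,v),.04))
print("spout",onz(c,*T(180,382),.025))
# scene grip: black mask
hsv=cv2.cvtColor(s["img"],cv2.COLOR_RGB2HSV);b=cv2.inRange(hsv,(0,0,0),(180,255,55))[268:310,238:266]
cs,_=cv2.findContours(b,0,1);k=max(cs,key=cv2.contourArea);print(cv2.approxPolyDP(k,2,True).reshape(-1,2)+[238,268])
np.save("feeder.npy",r.x)
E
```

```text
[ 0.58378832 -0.02346367  0.14797385] 8.478277072432366
[[-0.6 -0.3]
 [ 3.2  0.1]
 [ 0.8 -1.7]
 [-0.5 -0.7]
 [-0.1  1.6]
 [ 0.   0.5]
 [-0.8  1. ]
 [ 0.1 -0.6]]
[[ 1.1 -2.1]
 [ 0.5 -1.1]]
mouth [0.5601 0.1358 0.177 ]
handle [ 0.4394 -0.045   0.163 ]
hinge [ 0.6778 -0.0095  0.135 ]
back [0.56304934 0.39602941 0.04      ]
back [0.46889714 0.4337867  0.04      ]
spout [0.41920083 0.3198258  0.025     ]
[[238 268]
 [242 272]
 [244 288]
 [255 304]
 [260 306]
 [260 291]
 [248 276]
 [250 274]]
```

```bash
cat >> h.py <<'E'
from workcell import robot
F=np.load("feeder.npy")
def fw(p): return R.from_euler('z',F[2]).apply(p)+[F[0],F[1],0]
def scoop_tool(p,yaw,tip=0,s=1,off=0.):
    """tool pose for scoop origin p, yaw, tip about its own x (spout down)"""
    Rs=R.from_euler('z',yaw)*R.from_euler('x',tip)
    Rt=R.from_matrix(np.array([[-s,0,0],[0,s,0],[0,0,-1.]]))
    t=Rs.apply([0,.0635,.080+off-robot.pinch_z])+p
    return t,(Rs*Rt).as_rotvec()
def lip_tool(lipf,tip,s=1):
    Rs=R.from_euler('z',F[2])*R.from_euler('x',tip)
    return scoop_tool(fw(np.array(lipf))+Rs.apply([0,.065,0]),F[2],tip,s)
def handle_tool(phi,a,s=1):
    """cover angle phi; tool pitch a below horizontal at shut, turns with cover"""
    c=R.from_euler('y',phi).apply([-.241,0,.028])+[.095,0,.135]
    z=np.array([np.cos(a+phi),0,-np.sin(a+phi)]);y=s*np.array([np.sin(a+phi),0,np.cos(a+phi)]);x=np.cross(y,z)
    Rt=R.from_euler('z',F[2])*R.from_matrix(np.array([x,y,z]).T)
    return fw(c)+robot.pinch_z*Rt.as_matrix()[:,2],Rt.as_rotvec()
E
python3 - <<'E'
from h import *
np.set_printoptions(precision=2,suppress=True)
sc=np.array([.4925,.3555,0]);yw=np.radians(-22)
for s in(1,-1):
    print(s,"grasp",robot.inverse_kinematics(*scoop_tool(sc,yw,0,s)))
    for t in(0,25,50,57):print(t,robot.inverse_kinematics(*lip_tool((0,.175,.2),np.radians(t),s)))
    for a in(0,20,40,60):
        for ph in(0,25,50):print("h",a,ph,robot.inverse_kinematics(*handle_tool(np.radians(ph),np.radians(a),s)))
E
```

```text
1 grasp [-0.79  0.64  0.14  1.37 -0.09  1.14  0.55]
0 [-0.62  0.41  0.17  1.24 -0.07  1.5   1.27]
25 [-0.48  0.35  0.46  1.32 -0.59  1.56  1.7 ]
50 [ 0.61  0.53 -0.72  1.33 -0.53  1.51  1.73]
57 [ 0.67  0.58 -0.72  1.34 -0.61  1.54  1.81]
h 0 0 None
h 0 25 None
h 0 50 [-0.12 -0.21  0.23  1.99 -0.19  0.69  0.37]
h 20 0 None
h 20 25 None
h 20 50 [-0.81 -0.02  0.88  1.67 -0.06  1.15  0.24]
h 40 0 None
h 40 25 [-0.25 -0.19  0.33  2.03 -0.05  0.87  0.26]
h 40 50 [-0.54  0.33  0.79  1.31 -0.23  1.6   0.37]
h 60 0 [-0.64 -0.3   0.71  2.35  0.14  0.51  0.15]
h 60 25 [-0.69  0.07  0.81  1.73 -0.08  1.28  0.28]
h 60 50 [-0.31  0.62  0.64  0.92 -0.23  2.02  0.37]
-1 grasp [-1.09  0.71  0.64  1.38 -0.44  1.19 -2.35]
0 [-0.88  0.45  0.6   1.25 -0.25  1.51 -1.74]
25 [-0.58  0.37  0.61  1.32 -0.64  1.58 -1.4 ]
50 [-0.26  0.48  0.63  1.37 -1.04  1.83 -1.07]
57 [-0.19  0.54  0.65  1.38 -1.14  1.92 -1.  ]
h 0 0 None
h 0 25 None
h 0 50 [ 1.11 -0.25 -0.75  1.96 -0.66  0.81 -2.35]
h 20 0 None
h 20 25 None
h 20 50 [-0.3  -0.    0.38  1.65 -0.08  1.15 -2.9 ]
h 40 0 None
h 40 25 [ 1.04 -0.2  -0.75  2.   -0.39  0.92 -2.53]
h 40 50 [-0.72  0.42  1.13  1.31 -0.38  1.64 -2.65]
h 60 0 [ 0.85 -0.19 -0.55  2.31 -0.59  0.58 -2.28]
h 60 25 [-0.96  0.1   1.12  1.74 -0.12  1.28 -2.81]
h 60 50 [-0.28  0.6   0.57  0.92 -0.19  2.02 -2.8 ]
```

```bash
python3 - <<'E'
from h import *
sc=np.array([.4925,.3555,0]);yw=np.radians(-22)
robot.move_ptp(*scoop_tool(sc,yw,0,1,.13))
c=robot.capture("wrist");pickle.dump(c,open("w1.pkl","wb"));cv2.imwrite("pics/w1.png",c["img"][:,:,::-1])
print(robot.get_state()["time_s"],robot.get_state()["tool_pos"],c["origin"])
for n,p in(("ends",[[-.035,.0635,.1],[.035,.0635,.1],[-.055,-.065,0.003],[.055,-.065,.003]]),):
    print(proj(c,R.from_euler('z',yw).apply(p)+sc))
E
```

```text
1.35 [0.51391448 0.41687014 0.19153661] [0.45255315 0.44075881 0.36201018]
[[279.94895223 157.72221204]
 [279.71316102 246.35238478]
 [150.15741155 124.25477035]
 [159.72056605 229.80158499]]
```

View pics/w1.png

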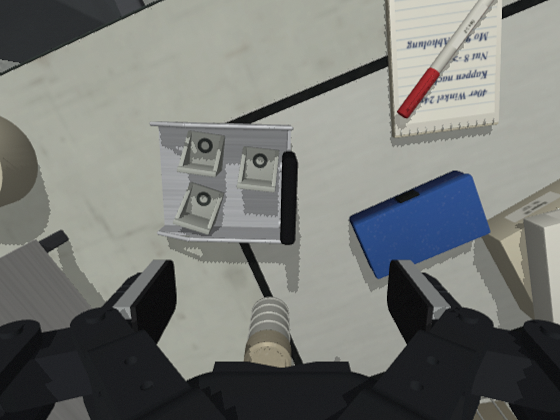

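The wrist view shows the grip top as the black bar from (290,152) to (287,243), and the three brackets in the scoop. I refine the scoop's pose from this and grasp it.

```bash
python3 - <<'E'
from h import *
c=pickle.load(open("w1.pkl","rb"))
v=cv2.cvtColor(c["img"],cv2.COLOR_RGB2HSV)[:,:,2];b=(v<50).astype(np.uint8);b[:140]=0;b[250:]=0;b[:,:272]=0;b[:,305:]=0
cs,_=cv2.findContours(b,0,1);k=max(cs,key=cv2.contourArea);r=cv2.minAreaRect(k);print(r)
bx=cv2.boxPoints(r);w=np.array([onz(c,*p,.1) for p in bx])
e=sorted([(np.linalg.norm(w[i]-w[i-1]),i) for i in range(4)]);print([x[0] for x in e])
i=e[-1][1];dd=w[i]-w[i-1];dd*=np.sign(dd[0]);yaw=np.arctan2(dd[1],dd[0]);g=w.mean(0);
sc=g-R.from_euler('z',yaw).apply([0,.0635,.1]);print(np.degrees(yaw),g,sc)
np.save("scoop.npy",[*sc[:2],yaw])
p,o=scoop_tool(np.array([sc[0],sc[1],0]),yaw)
robot.set_gripper(.06)
robot.move_ptp(p+[0,0,.07],o)
robot.movel(p,o,rate=.12,until_force=8)
robot.set_gripper(0,60)
s=robot.get_state();print(s["time_s"],s["tool_pos"],p,s["gripper_width"],s["grasp_force"],s["contact_force"])
robot.movel(p+[0,0,.22],o,rate=.12)
s=robot.get_state();print(s["time_s"],s["gripper_width"],s["contact_force"])
c=robot.capture("scene");cv2.imwrite("pics/s2.png",c["img"][:,:,::-1])
for t in range(0,60,10):print(t,robot.inverse_kinematics(*lip_tool((0,.172,.195),np.radians(t))))
E
```

```text
((288.2002258300781, 197.99142456054688), (14.908202171325684, 92.16239166259766), 1.6365771293640137)
[np.float64(0.01097116790062842), np.float64(0.011765397236930465), np.float64(0.07232489150139688), np.float64(0.07235734832625927)]
-22.774443643361653 [0.51577009 0.42142491 0.1       ] [ 4.91188968e-01  3.62875631e-01 -2.77555756e-17]
3.3083 [0.51616204 0.42205658 0.06218128] [0.51577009 0.42142491 0.0613    ] 0.010392648062971426 60.73874473571777 [ 0.22248202 -0.05841196  3.03106238]
5.2917 0.010222216844173062 [ 0.56491698 -0.88469424 -2.62946187]
0 [-0.56083828  0.40830326  0.09620372  1.25014773 -0.03828956  1.48489064
  1.24955701]
10 [-0.42925691  0.36026202  0.09016114  1.28108423 -0.20392402  1.46903909
  1.3908441 ]
20 [-0.32012143  0.33859883  0.13230184  1.30966233 -0.39399182  1.4856071
  1.55503199]
30 [-0.25596573  0.34745447  0.24153224  1.33573717 -0.60103108  1.545494
  1.73282909]
40 [-0.14596952  0.3836297   0.27826175  1.35440877 -0.77207343  1.62775182
  1.88118742]
50 [-0.07518587  0.44946759  0.3562305   1.36868737 -0.9406714   1.74339685
  2.02118577]
```

View pics/s2.png

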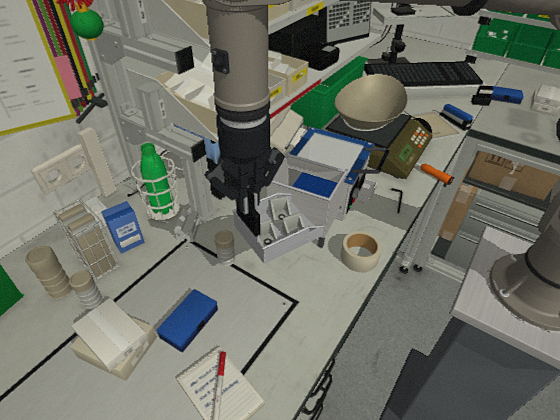

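The scoop is held level at (265,235) with all three brackets in it. Next I move over the hopper and tip.

```bash
python3 - <<'E'
from h import *
robot.movel(*lip_tool((0,.20,.215),0),rate=.12)
st=lambda:print(robot.get_state()["time_s"].__round__(2),robot.get_state()["contact_force"].round(1),robot.get_state()["gripper_width"])
st()
for t in(12,24,34,44,52):
    robot.movel(*lip_tool((0,.20-.028*t/52,.215-.02*t/52),np.radians(t)),rate=.1)
st();robot.pause(1.0);st()
c=robot.capture("scene");cv2.imwrite("pics/s3.png",c["img"][150:300,200:400,::-1].repeat(3,0).repeat(3,1))
E
```

```text
6.51 [ 0.5  0.6 -3.9] 0.010098063995644897
8.67 [-0.2 -0.1 -1.5] 0.009773491030489101
9.67 [-0.1  0.4 -1.8] 0.009869233693245386
```

View pics/s3.png

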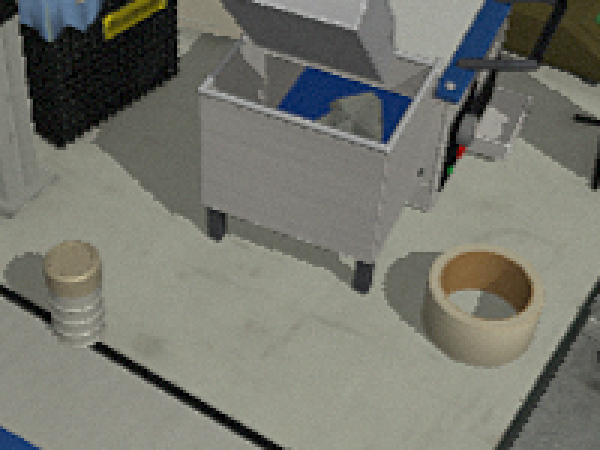

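The scoop is tipped, and a bracket shows at about (360,115) on the lower end of the chute or in the trough. The wrist force says about 2 N has left the scoop. I untip, set the scoop back where it was, and look.

```bash
python3 - <<'E'
from h import *
for t in(35,18,0):
    robot.movel(*lip_tool((0,.20-.028*t/52,.225-.03*t/52),np.radians(t)),rate=.2)
x,y,yaw=np.load("scoop.npy")
p,o=scoop_tool(np.array([x,y,0]),yaw)
robot.movel(p+[0,0,.2],o,rate=.2)
c=robot.capture("scene");d={"scene":c};pickle.dump(c,open("s4.pkl","wb"))
h1=cv2.resize(c["img"][140:270,190:390],None,fx=4,fy=4,interpolation=cv2.INTER_CUBIC)
cv2.imwrite("pics/s4.png",h1[:,:,::-1])
print(robot.get_state()["time_s"],robot.get_state()["contact_force"])
E
```

```text
11.9 [-0.26899452  0.12852677 -2.16413873]
```

View pics/s4.png

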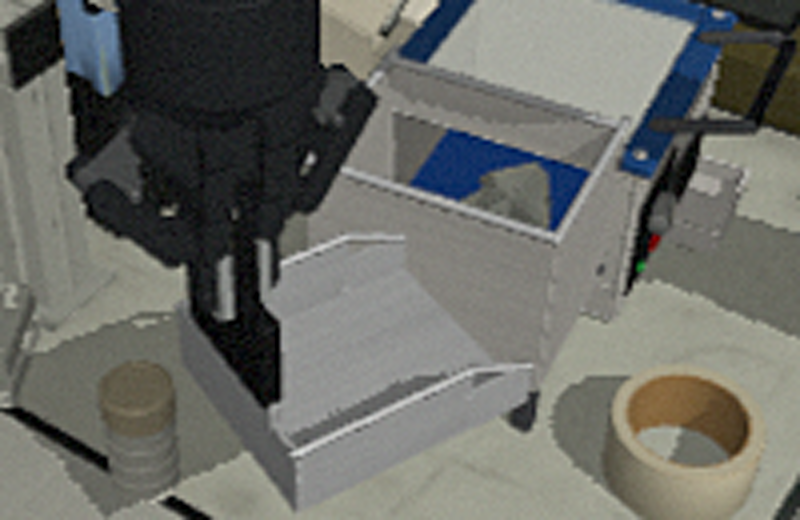

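The scoop is empty. One bracket shows through the hopper at (515,195) in the crop. I set the scoop down, then inspect the hopper from above with the wrist camera.

```bash
python3 - <<'E'
from h import *
x,y,yaw=np.load("scoop.npy")
p,o=scoop_tool(np.array([x,y,0]),yaw)
robot.movel(p+[0,0,.015],o,rate=.2)
print("hit",robot.movel(p-[0,0,.004],o,rate=.03,until_force=4))
s=robot.get_state();print(s["tool_pos"]-p,s["contact_force"])
robot.set_gripper(.05);robot.movel(p+[0,0,.16],o,rate=.2)
c=pickle.load(open("s4.pkl","rb"))
for z in(.02,.04,.06,.08):print(z,R.from_euler('z',-F[2]).apply(onz(c,319,189,z)-[F[0],F[1],0]).round(3))
# look into hopper from the +y side, tilted towards -y
from itertools import product
z=R.from_euler('z',F[2]).apply
tgt=fw(np.array([0,.11,.08]))
for tilt in(25,15,35):
    # tool dir towards -y and down
    dz=z([0,-np.sin(np.radians(tilt)),-np.cos(np.radians(tilt))])
    for s in(1,-1):
        # tool y axis along feeder x or y
        for ax in([1,0,0],[0,1,0]):
            yy=z(np.array(ax)*s);yy=yy-dz*(yy@dz);yy/=np.linalg.norm(yy)
            o2=R.from_matrix(np.array([np.cross(yy,dz),yy,dz]).T).as_rotvec()
            print(tilt,s,ax,robot.inverse_kinematics(tgt-dz*.25,o2) is not None)
c=robot.capture("top");pickle.dump(c,open("t5.pkl","wb"))
c2=robot.capture("wrist");Rt=R.from_rotvec(robot.get_state()["eef_rot"])
print("cam in tool",Rt.inv().apply(c2["origin"]-robot.get_state()["tool_pos"]),"look",Rt.inv().apply(R.from_rotvec(c2["rotation"]).apply([0,0,-1])))
print(robot.get_state()["time_s"])
E
```

```text
hit True
[0.00012488 0.00032793 0.00087062] [ 0.60904328 -0.45060756  4.06399697]
0.02 [0.012 0.02  0.02 ]
0.04 [0.005 0.043 0.04 ]
0.06 [-0.002  0.066  0.06 ]
0.08 [-0.009  0.089  0.08 ]
25 1 [1, 0, 0] True
25 1 [0, 1, 0] True
25 -1 [1, 0, 0] True
25 -1 [0, 1, 0] True
15 1 [1, 0, 0] True
15 1 [0, 1, 0] True
15 -1 [1, 0, 0] True
15 -1 [0, 1, 0] True
35 1 [1, 0, 0] True
35 1 [0, 1, 0] True
35 -1 [1, 0, 0] True
35 -1 [0, 1, 0] True
cam in tool [ 0.06662395 -0.00025241 -0.17056087] look [-2.63208522e-01  4.31189886e-04  9.64738870e-01]
15.0
```

```bash
python3 - <<'E'
from h import *
zf=R.from_euler('z',F[2]).apply
def look(tilt,tgt,dist,move=True):
    a=np.radians(tilt);dz=zf([0,-np.sin(a),-np.cos(a)]);yy=zf([1,0,0])
    Rm=R.from_matrix(np.array([np.cross(yy,dz),yy,dz]).T)
    cam=fw(np.array(tgt))-Rm.apply([-.2632,0,.9647])*dist
    return cam-Rm.apply([.0666,0,-.1706]),Rm.as_rotvec()
pose=look(33,(0,.07,.06),.36);print(pose[0],robot.inverse_kinematics(*pose))
robot.move_ptp(*pose)
c=robot.capture("wrist");pickle.dump(c,open("w6.pkl","wb"))
t=pickle.load(open("t5.pkl","rb"))["img"][150:300,200:350]
a=cv2.resize(t,(400,400),interpolation=cv2.INTER_CUBIC);b=c["img"][:400,80:480]
cv2.imwrite("pics/w6.png",np.hstack([b,a])[:,:,::-1])
print(proj(c,fw(np.array([[0,.161,.177],[0,.0,.014],[0,.09,.05],[-.05,.09,.05]]))),robot.get_state()["time_s"])
E
```

```text
[0.55579883 0.1643053  0.1928537 ] [-0.97822101  0.59126705  0.53608164  1.35586259  0.25148241  1.47123181
 -0.39341866]
[[281.41193561 251.19108213]
 [281.08027694 216.58469142]
 [281.24097692 185.8997869 ]
 [230.88159609 185.79168953]] 15.9917
```

View pics/w6.png

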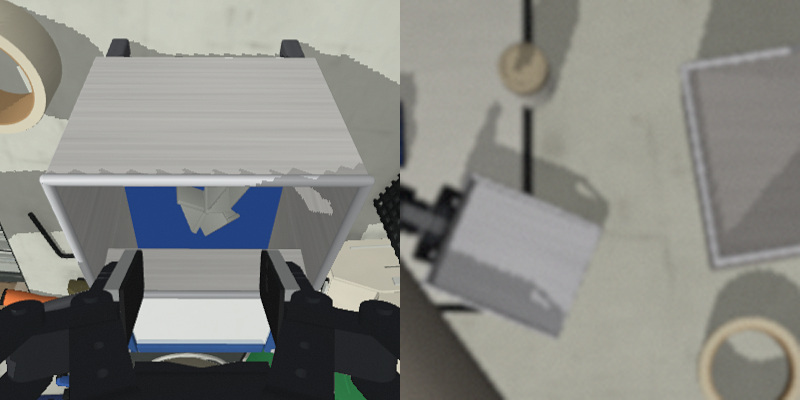

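The left half shows the brackets against the blue trough floor at about (210,205). The right half shows the empty scoop flat on the bench, with the canister and tape unmoved. I back off to a pre-grasp pose for the handle and check with the top camera that the chute is clear.

```bash
cat >> h.py <<'E'
def hpose(phi,pitch,back=0.,s=1,dz=0.):
    p,o=handle_tool(phi,pitch-phi,s);return p-R.from_rotvec(o).apply([0,0,back])+[0,0,dz],o
E
python3 - <<'E'
from h import *
np.set_printoptions(precision=2,suppress=True)
D=np.radians
p=robot.get_state()["tool_pos"];robot.movel(p+[-.03,0,.17],rate=.25)
for a in(60,65,70,75):
    print(a,robot.inverse_kinematics(*hpose(0,D(a),.08)),robot.inverse_kinematics(*hpose(0,D(a))))
robot.move_ptp(*hpose(0,D(70),.09))
for ph,a in((0,70),(12,75),(25,80),(37,85),(50,90),(52,90)):print(ph,robot.inverse_kinematics(*hpose(D(ph),D(a))))
c=robot.capture("top");c0=pickle.load(open("cap0.pkl","rb"))["top"]
pickle.dump(c,open("t7.pkl","wb"))
m=np.zeros(c["img"].shape[:2],np.uint8)
q=proj(c,fw(np.array([[.07,.11,.177],[.07,.21,.177],[-.07,.21,.177],[-.07,.11,.177]])))
cv2.fillPoly(m,[q.astype(np.int32)],1)
df=np.abs(cv2.GaussianBlur(c["img"],(3,3),0).astype(int)-cv2.GaussianBlur(c0["img"],(3,3),0)).max(2)*m
ys,xs=np.where(df>25);print(len(xs),m.sum(),np.percentile(df[m>0],[50,90,99]),(xs.min(),xs.max(),ys.min(),ys.max()) if len(xs) else 0, q.round())
print(robot.get_state()["time_s"])
E
```

```text
60 None [ 0.2  -0.18  0.01  2.33 -0.35  0.52  0.63]
65 [ 0.2  -0.3   0.01  2.18 -0.19  0.86  0.46] [ 0.16 -0.14  0.01  2.26 -0.23  0.62  0.48]
70 [-0.07 -0.24  0.19  2.1  -0.06  0.94  0.3 ] [-1.02 -0.27  1.01  2.21  0.26  0.75 -0.  ]
75 [-0.3  -0.18  0.37  2.02  0.01  1.04  0.22] [-0.96 -0.14  1.01  2.13  0.09  0.83  0.16]
0 [-0.09 -0.1   0.22  2.19 -0.11  0.72  0.35]
12 [-0.09 -0.07  0.19  2.01 -0.06  0.95  0.28]
25 [-0.09  0.    0.17  1.79 -0.04  1.18  0.24]
37 [-0.08  0.12  0.15  1.56 -0.04  1.38  0.22]
50 [-0.07  0.27  0.12  1.29 -0.03  1.58  0.2 ]
52 [-0.07  0.29  0.12  1.26 -0.04  1.6   0.2 ]
193 3323 [ 2. 18. 38.] (np.int64(319), np.int64(357), np.int64(171), np.int64(179)) [[358. 171.]
 [311. 179.]
 [322. 244.]
 [370. 236.]]
18.0333
```

The hopper differs from the first picture only in a shadow strip along its rear wall, so the chute is clear. Now I grasp the handle.

```bash
python3 - <<'E'
from h import *
np.set_printoptions(precision=4,suppress=True)
D=np.radians
def st(n):
    s=robot.get_state();print(n,round(s["time_s"],2),s["tool_pos"],s["contact_force"].round(1),s["torque"].round(2),round(s["gripper_width"],4),round(s["grasp_force"],1))
robot.set_gripper(.055)
p,o=hpose(0,D(70))
st("a");print(robot.movel(p,o,rate=.08,until_force=6));st("b")
robot.set_gripper(0,35);st("grip");print(p)
if robot.get_state()["gripper_width"]>.006:
    robot.movel(*hpose(D(6),D(72.4)),rate=.06);st("6")
    c=robot.capture("top");pickle.dump(c,open("t8.pkl","wb"))
E
```

```text
a 18.26 [ 0.4161 -0.0479  0.2301] [0.2 0.  0.1] [-0.07  0.36  0.  ] 0.0549 0.0
False
b 19.53 [ 0.4461 -0.0442  0.146 ] [ 0.3 -0.1 -0.5] [-0.06  0.34  0.03] 0.0551 0.0
grip 20.1 [ 0.4457 -0.044   0.1455] [-0.1 -0.8 -0.3] [-0.03  0.38  0.05] 0.0001 0.0
[ 0.4457 -0.044   0.1454]
```

The fingers closed on nothing, so I look with one mosaic of all three cameras.

```bash
python3 - <<'E'
from h import *
w=robot.capture("wrist");t=robot.capture("top");s=robot.capture("scene")
pickle.dump((w,t,s),open("m9.pkl","wb"))
H=fw(np.array([[-.146,.05,.163],[-.146,-.05,.163]]))
for c in(w,t,s):print(proj(c,H).round(1))
W=cv2.resize(w["img"],(400,300));Tp=cv2.resize(t["img"][190:290,370:503],(400,300),interpolation=2)
S=cv2.resize(s["img"][130:220,320:440],(400,300),interpolation=2);S0=cv2.resize(pickle.load(open("cap0.pkl","rb"))["scene"]["img"][130:220,320:440],(400,300),interpolation=2)
cv2.imwrite("pics/m9.png",np.vstack([np.hstack([W,Tp]),np.hstack([S,S0])])[:,:,::-1])
E
```

```text
[[281.1 149.1]
 [281.  350.6]]
[[404.5 268.4]
 [452.2 260.5]]
[[378.5 170.8]
 [388.3 150.4]]
```

View pics/m9.png

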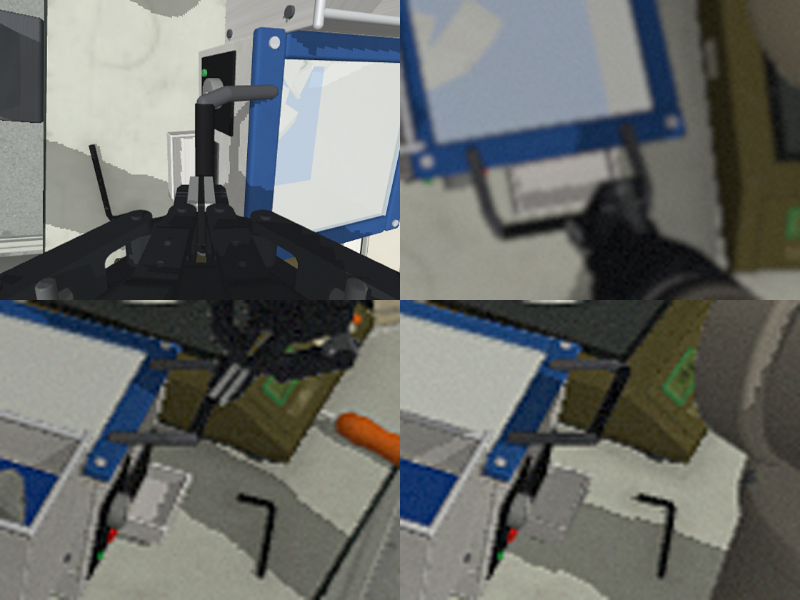

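The mosaic shows the bar where the model predicts it in every view: the bar's left end is at (203,105) in the wrist panel and (195,437) in the scene panel. The closed fingertips appear at (203,180), right at or on top of the bar. I check the numbers.

```bash
python3 - <<'E'
from h import *
w,t,s=pickle.load(open("m9.pkl","rb"))
S=robot.get_state();print(S["gripper_width"],S["grasp_force"],S["tool_pos"],w["fx"])
Rt=R.from_rotvec(S["eef_rot"])
P=S["tool_pos"]+Rt.apply([[x,0,z] for z in(0,-.0187,-.04) for x in(.011,-.011)]);print("wrist TCP",proj(w,P).round(0).tolist());print("scene",proj(s,P).round(0).tolist())
g=cv2.cvtColor(w["img"],cv2.COLOR_RGB2GRAY)
for r in(200,220,235,242,248,254,260,268,280):print(r,g[r,255:315:3])
# triangulate bar left end: top (403.9,266.8), scene0 px
pts=[(t,(403.9,266.8)),(s,(320+195*.3,130+137*.3)),(w,(203*1.4,105*1.4))]
A=np.zeros((3,3));b=np.zeros(3)
for c,p in pts:
    d=ray(c,*p);d/=np.linalg.norm(d);M=np.eye(3)-np.outer(d,d);A+=M;b+=M@c["origin"]
print("bar left end",np.linalg.solve(A,b),"model",fw(np.array([-.146,.05,.163])))
E
```

```text
-0.00017192100890020247 0.0 [ 0.44568239 -0.04405252  0.14540373] 354.31531793167335
wrist TCP [[281.0, 223.0], [281.0, 263.0], [281.0, 235.0], [281.0, 280.0], [281.0, 254.0], [281.0, 303.0]]
scene [[379.0, 167.0], [381.0, 163.0], [382.0, 163.0], [385.0, 158.0], [387.0, 157.0], [389.0, 152.0]]
200 [223 217 221 219 223 222  55  28  32  36  34  31  32  28  22  28  60 140
 180 178]
220 [221 217 220 219 223 222 107  29  34  37  35  33  31  26  25  35  64 113
 179 177]
235 [225 217 221 220 224 221 106  29  33  34  35  32  30  25  23  33  52 146
 177 178]
242 [221 218 219 218 224 221 106  28  34  36  34  33  29  29  21  35  58 146
 181 182]
248 [221 216 218 220 120 122 127 131  27  29  67 128 128 129 114  34  61 164
 181 181]
254 [222 218 218 212 124 125 125 128  29  29  60 125 125 125 121  36  69 167
 180 180]
260 [ 32  31  29  75 125 124 125 124  28  28  52 125 125 125 126  24  28  26
  31 128]
268 [ 34  36  34 129 125 126 125 121  28  28  40 125 126 125 125  47  30  31
  38  37]
280 [ 34  36  45 112 111 111 127 121  29  28  30 127 124 126 124 123  27  27
  28  26]
bar left end [0.43353534 0.00516106 0.16222111] model [0.43201211 0.0044645  0.163     ]
```

```bash
python3 - <<'E'
from h import *
np.set_printoptions(precision=4,suppress=True)
D=np.radians
S=robot.get_state();p0=S["tool_pos"];o=S["eef_rot"];zt=R.from_rotvec(o).apply([0,0,1])
hit=robot.movel(p0+zt*.02,o,rate=.02,until_force=5)
S=robot.get_state();print(hit,(S["tool_pos"]-p0)@zt*1000,S["tool_pos"],S["contact_force"],S["time_s"])
E
```

```text
True 3.11400117931161 [ 0.447  -0.0439  0.1426] [-1.6716 -0.1641  4.6204] 20.6583
```

```bash
python3 - <<'E'
from h import *
np.set_printoptions(precision=4,suppress=True)
S=robot.get_state();p0=S["tool_pos"];o=S["eef_rot"];zt=R.from_rotvec(o).apply([0,0,1])
hit=robot.movel(p0-zt*.05,o,rate=.04,until_force=4)
S=robot.get_state();print(hit,(S["tool_pos"]-p0)@zt*1000,S["tool_pos"],S["contact_force"],S["time_s"])
w=robot.capture("wrist");s=robot.capture("scene");t=robot.capture("top");pickle.dump((w,t,s),open("m10.pkl","wb"))
print(proj(w,S["tool_pos"]),proj(w,fw(np.array([[-.146,.05,.163],[-.146,-.05,.163]]))))
g=cv2.cvtColor(w["img"],cv2.COLOR_RGB2GRAY)
for r in range(130,300,12):print(r,''.join('#' if v<60 else '+' if v<150 else '.' for v in g[r,230:340:2]))
E
```

```text
True -0.08574511509509444 [ 0.4465 -0.0439  0.1425] [-0.7492  0.286   2.3945] 20.8917
[281.0289 243.1984] [[281.6625 150.028 ]
 [281.5634 354.7815]]
130 ..........................+++.+++++++++++++++++++++++++
142 .......................++++++++++++++++++++++#####+++++
154 ......................###########################+...++
166 ......................###########################++++++
178 ......................###########################+++++.
190 ......................#############+.........+###+++++.
202 ......+...............###############++........+++++++.
214 ......+...............################+.......+++++++..
226 ......................###############++.......+++++++..
238 ......................###############++........++++++..
250 ..................++++++####++++++###++......++++++++++
262 +.+......+#######+++++++####+++++++#######+++++++++++++
274 ...++..+########++++++++####++++++++########+++++++++++
286 ...++.+############+++++####+....+###########++++++++++
298 ..+###############################################+++++
```

```bash
python3 - <<'E'
from h import *
np.set_printoptions(precision=4,suppress=True)
o=robot.get_state()["eef_rot"];zt=R.from_rotvec(o).apply([0,0,1]);p0=robot.get_state()["tool_pos"]
for d in(.004,.03):
    hit=robot.movel(p0-zt*d,o,rate=.04,until_force=5)
    S=robot.get_state();print(hit,(S["tool_pos"]-p0)@zt*1000,S["contact_force"],S["time_s"])
w=robot.capture("wrist");s=robot.capture("scene");t=robot.capture("top");pickle.dump((w,t,s),open("m11.pkl","wb"))
print(proj(w,S["tool_pos"]),proj(w,fw(np.array([[-.146,.05,.163],[-.146,-.05,.163]]))))
g=cv2.cvtColor(w["img"],cv2.COLOR_RGB2GRAY)
for r in range(100,300,10):print(r,''.join('#' if v<60 else '+' if v<150 else '.' for v in g[r,230:340:2]))
E
```

```text
False -3.994819833868118 [-0.7958 -0.2541 -0.3973] 21.2917
False -29.97201190034545 [-0.2998 -0.8543  0.1063] 22.0917
[281.0461 243.1858] [[281.9064 143.5071]
 [281.7931 319.9441]]
100 ...........................+++#################+.......
110 ...........................###++++++++#########+.......
120 ...........................++++++++++++++++++++++++++++
130 ..........................+++++++++++++++++++++++++++++
140 .......................+#+++++++++++++#########.......+
150 .......................########################..++++++
160 .......................########################+++++++.
170 .......................########################++++....
180 .....++++++++++++++++++###########+......+####+++++....
190 .......................############+.........++++++....
200 ........+..............##############+......++++++.....
210 ........+..............#############++......++++++.....
220 .......................##############+......++++++....+
230 .......................#############++......++++++....+
240 .......................#############++......++++++++++#
250 ..................++++++####++++++##++......++++++++++#
260 +++++....++######+++++++####+++++++######+.+++++++++++#
270 +++++++.+########+++++++####++++++++########+++++++++##
280 ++++++.+########++++++++####++++++++#########++++++++##
290 ....+#################++####+.##################+++++##
```

The cause is now clear. The closed fingertips touched the top of the bar at a nominal depth that puts the real tips about 28 mm short of the stated TCP. The fingertip pixels agree: their depth in the wrist images fits the same offset, and the scoop grip was also held near its top. I redo the grasp 28 mm deeper and 2.5 mm further forward.

```bash
cat >> h.py <<'E'
DX=R.from_euler('z',F[2]).apply([.0025,0,0])
def hp(phi_deg,pitch_deg,back=0.):
    p,o=hpose(np.radians(phi_deg),np.radians(pitch_deg),back-.028);return p+DX,o
def st(n):
    s=robot.get_state();print(n,round(s["time_s"],2),s["tool_pos"].round(4),s["contact_force"].round(1),s["torque"].round(2),round(s["gripper_width"],4),round(s["grasp_force"],1))
E
python3 - <<'E'
from h import *
np.set_printoptions(precision=2,suppress=True)
robot.movel(*hp(0,72,.085),rate=.15);robot.set_gripper(.055)
for ph,a in((0,72),(12,77),(25,82),(37,86),(50,90)):print(ph,robot.inverse_kinematics(*hp(ph,a)))
st("pre");print(robot.movel(*hp(0,72),rate=.08,until_force=6));st("in")
robot.set_gripper(0,40);st("grip")
E
```

```text
0 [-0.09 -0.02  0.22  2.18 -0.13  0.68  0.36]
12 [-0.09 -0.01  0.19  2.01 -0.07  0.92  0.28]
25 [-0.1   0.06  0.17  1.8  -0.05  1.15  0.24]
37 [-0.09  0.15  0.16  1.59 -0.04  1.33  0.22]
50 [-0.08  0.28  0.14  1.35 -0.04  1.52  0.2 ]
pre 23.16 [ 0.43 -0.05  0.2 ] [-0.2 -0.2  0.5] [-0.05  0.33  0.02] 0.055 0.0
False
in 24.38 [ 0.46 -0.04  0.12] [ 0.3 -0.   0.8] [-0.02  0.31 -0.02] 0.0553 0.0
grip 24.85 [ 0.46 -0.04  0.12] [-2.9 -0.7  4.2] [-0.09  0.76  0.01] 0.0106 39.0
```

Gripped: width 10.6 mm, 39 N. Now I lift along the arc in small steps.

```bash
python3 - <<'E'
from h import *
for ph in(4,10,17,24,31,38,44,50):
    robot.movel(*hp(ph,72+18*ph/50),rate=.08);st(ph)
    s=robot.get_state()
    if np.linalg.norm(s["contact_force"])>40 or s["gripper_width"]<.006: print("STOP");break
c=robot.capture("top");s=robot.capture("scene");w=robot.capture("wrist");pickle.dump((w,c,s),open("m12.pkl","wb"))
S=robot.get_state();g=S["tool_pos"]-(robot.pinch_z+.028)*R.from_rotvec(S["eef_rot"]).apply([0,0,1])
v=R.from_euler('z',-F[2]).apply(g-DX-fw(np.array([.095,0,.135])));print("phi est",np.degrees(np.arctan2(v[2],-v[0])-np.arctan2(.028,.241)),np.hypot(v[0],v[2]))
E
```

```text
4 25.21 [ 0.4569 -0.0424  0.134 ] [-1.4 -0.8 -2.9] [-0.25  0.68 -0.02] 0.0105 39.3
10 25.67 [ 0.4608 -0.0418  0.1582] [-2.1 -1.6 -1.7] [-0.31  0.94  0.01] 0.0105 39.2
17 26.18 [ 0.4684 -0.0407  0.1856] [-3.2 -1.6  0.1] [-0.38  1.35 -0.08] 0.0102 39.2
24 26.68 [ 0.4796 -0.0391  0.2125] [-8.  -1.4  3. ] [-0.39  1.81  0.01] 0.0104 39.2
31 27.18 [ 0.494  -0.037   0.2374] [-9.1 -0.8  4.8] [-0.34  2.1  -0.03] 0.0104 39.2
38 27.68 [ 0.5115 -0.0345  0.2603] [-9.6 -1.2  6.8] [-0.33  2.19 -0.01] 0.0104 39.2
44 28.13 [ 0.5288 -0.0319  0.2783] [-8.9 -1.2  8.7] [-0.32  2.17  0.02] 0.0108 39.2
50 28.58 [ 0.5485 -0.0291  0.2939] [-7.2 -0.7  9.1] [-0.31  1.72  0.01] 0.0106 40.2
phi est 50.32454325941329 0.24508106292526355
```

Lifted smoothly with forces under 12 N. I cross-check the cover angle by casting a ray through the cover's front-left corner in the camera images.

```bash
python3 - <<'E'
from h import *
w,t,s=pickle.load(open("m12.pkl","rb"))
Fi=R.from_euler('z',-F[2])
for nm,c in(("scene",s),("top",t)):
    hsv=cv2.cvtColor(c["img"],cv2.COLOR_RGB2HSV);b=cv2.inRange(hsv,(100,120,50),(130,255,255))
    def loc(phi,y,h): return fw(R.from_euler('y',np.radians(phi)).apply([-.193,0,h])+[.095,y,.135])
    pr=[proj(c,loc(ph,.098,.011)).round(1) for ph in(40,50,60)];print(nm,"pred 40/50/60",pr)
    u,v=pr[1].astype(int);m=np.zeros_like(b);m[max(v-22,0):v+22,u-22:u+22]=b[max(v-22,0):v+22,u-22:u+22]
    ys,xs=np.where(m>0);print(len(xs))
    for r in range(v-20,v+21,2):print(r,''.join('#' if q else '.' for q in b[r,u-22:u+23]))
    print("cols from",u-22)
E
```

```text
scene pred 40/50/60 [array([339.4, 134.2]), array([330.3, 123.1]), array([319.3, 113.2])]
288
103 ....................................#####....
105 ............................#.....#####......
107 .........................###.....#####.......
109 .......................##.......####.........
111 ....................##........#####..........
113 ..................##.........#####...........
115 ...............##...........####.............
117 .............##..........#####...............
119 ..........##...........#######...............
121 ........##...........######..................
123 .....##..............######..................
125 ...##............########....................
127 ###............#######.......................
129 #...........#######..........................
131 .........########............................
133 .......#######...............................
135 ....#######..................................
137 ...#####.....................................
139 ######.......................................
141 ###..........................................
143 ..
[... 513 characters left out ...]
.........#####.....##############...
199 ...................###......#################
201 ....................#########################
203 .....................###############......###
205 .......................#..................###
207 ........................................#####
209 .............#####....................#######
211 ............######..................#########
213 ............#####.................###########
215 .............####..............##############
217 .............###...........##################
219 .............###.......######################
221 ..............###..##########################
223 ..............###############################
cols from 359
```

The top view puts the corner at (381,204) against a predicted (381,203) for 50°, so the angle is right. I check that the pose is steady and hand in.

```bash
python3 - <<'E'
from h import *
robot.pause(.5);st("end");print(abs(robot.get_state()["qvel"]).max())
print(robot.finish_job())
E
```

```text
end 29.23 [ 0.5481 -0.0291  0.2937] [-7.1 -0.6  8.7] [-0.29  1.62  0.  ] 0.0103 40.2
0.001993820258864758
the job is handed in; nothing more can be done
None
```

The scoop was emptied into the hopper and set back flat, and the cover is held steady at about 50°. The job was handed in at 29 s; brackets are visible in the trough and the chute looks clear, but I could not count all three individually.

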